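# Raise the blue-headed light sensor to its next hole

## Task

The seedlings have outgrown the light sensor with the blue head. Pull its inner tube straight up by the blue head until the red spring button pops out through the upper hole of the outer tube and locks it, then let go. Leave the yellow-headed sensor post at the height where it is.

Things in the scene. Friction and masses are not known exactly. Their poses are not given: they have to be found in the camera images.
- blue_head (a point): Centre of the blue upright cylinder (44 mm across, 50 mm tall, low white dome on top) on a 30 mm square inner tube that slides vertically in a 40 mm square aluminium outer tube, mouth 145 mm above the bench, bolted down on a 90 mm round foot. Grip it from above across any diameter. Its height is 180 mm + blue_tube. z axis up, x axis towards the side with the holes.
- blue_tube (a joint): How far (m) the blue-headed inner tube is drawn up: 0 = button at the lower hole, 0.070 = centred on the upper (next) hole; starts between, 0.018 to 0.042. Friction holds it where left; drawing it takes 6 to 10 N. The holes are 18 mm tall, the button 12 mm: it pops out within 3 mm of 0.070, then locks the tube to 0.067 to 0.073; pulling on meets a firm stop.
- blue_button (a joint): Red spring button, 12 mm in diameter, on the blue-headed inner tube: 0 = sprung fully out through a hole, standing 4 mm proud of the outer tube; 0.008 = pressed in behind the outer tube's 4 mm wall, as at the start. Its spring pushes it out with 3 to 5 N.
- yellow_head (a point): Centre of the yellow head of the other post: same shape, size and mechanism, on the same bench, its button also between the holes. Not to be raised or lowered. The two posts may stand in either place.

How it is judged:
On the way:
1. the blue-headed tube is drawn up and its red button has popped out through the upper hole (value of joint blue_tube above 0.063 m and value of joint blue_button below 0.003 m), for 0.2 s.
At the end, for the whole second after the job is handed in: The blue-headed tube stands with its red button out through the upper hole (button within 3 mm of fully out, tube within 7 mm of 70 mm) (all of step 1 and value of joint blue_tube below 0.077 m); the robot touches nothing.
It fails at once if the yellow-headed sensor is raised or lowered by more than 10 mm (distance of yellow_head from where it was at the start of the episode above 0.01 m).
It also fails if it takes over 32 s, if anything falls off the work surface, if the arm or the gripper's body presses on something with over 40 N, if the wrist force passes 120 N, or if a joint passes its speed limit or range.

## Robot

A 7-joint arm with a two-finger parallel gripper is mounted at the origin on the work surface. World frame = base frame: x ahead of the robot, y to its left, z up, the work surface at z = 0. Lengths are in m, angles in rad, forces in N, time in s.
With the tool pointing down it reaches from about 0.425 to 0.875 m from the base axis. Payload 4.7 kg.
Tool frame: the origin (TCP) lies midway between the tips of the shut fingers; the grasp point (between the pads) lies 19 mm behind it; x points along the fingers, y is the direction in which the jaws open and shut, and the axes are right-handed (so a half turn about x gives the same grasp; the last joint's range is limited). The gripper opens to 87 mm and grips with 3 to 60 N. Pads are 19 mm wide; open, the fingers measure 117 mm over their backs; the gripper's body (75 mm by 190 mm) begins 51 mm behind the grasp point.
Start: joints at [-1.15, 0.321, -0.07, 1.45, 0.023, 1.371, -0.057], TCP at [0.257, 0.597, 0.223] pointing down, gripper open.
Joint ranges: [-2.86, 2.86], [-0.3, 2.09], [-1.38, 1.24], [0.06, 2.45], [-1.56, 4.7], [0.09, 2.05], [-2.69, 2.69]. Speed limits (rad/s): [2.57, 2.57, 3.14, 3.14, 3.14, 3.14, 3.14].

## Interface

Orientations are given as a rotation vector (axis times angle).
In Python, from bench import ctrl gives the robot as it stands. The module is installed in compiled form; this text tells all that it offers.
- The arm moves only by the shell command python3 -m jog 'ROWS' [FORCE]. ROWS is JSON, a list of rows, each an object with "rot": the turn, a rotation vector about the tool's x, y, z in units of 5 degrees (1.0 is 5 degrees), a list of three; "travel": the shift along the tool's x, y, z in units of 0.3 m (1.0 is 0.3 m), a list of three; "jaw": the closure, from -1 (fully open) to 1 (shut), so that 0 is half open. In form: [{"rot": [ax, ay, az], "travel": [tx, ty, tz], "jaw": jaw}, ...]. A call has 1 to 8 rows; each row shifts and turns the commanded pose from where the row before left it, along the tool's axes as they then stand; what a row does not reach is not made up. A row lasts 1/10 s, in which the tool goes at most 50 mm and 8.59 degrees, less where a joint would pass 70% of its speed; a pose out of reach is approached as far as the arm can. A call with a number of a shift or a turn outside -1 to 1 is refused whole. A call with a gripper value outside its range is refused whole. The fingers move at their own pace and stop on an object; FORCE is the grip in N (left out, the last holds). Time passes only in rows, so rows that do not move let the fingers close. It gives the time, the measured TCP pose, the force and the opening at its end, in the units of the state.
- ctrl.get_state(): the state, without advancing time (a new reading comes with each control period).
- ctrl.get_image(name): name is "side" or "top" or "wrist"; returns the picture (400x640x3 uint8, red, green, blue); there is no depth.
- ctrl.camera_model(name): a dict with "mtx" (3x3 intrinsics, pixels), "extrinsics" (4x4, takes a point from world to camera coordinates); the wrist camera has in their place "hand_eye" (4x4, takes a point from camera to tool coordinates, whose origin is the TCP and whose axes are the tool frame's). Camera axes: x right, y up, looking along -z (the intrinsics and any distortion apply to the point x, -y, -z); pixel columns grow to the right and rows downward; lengths in m; the calibration is good to about 2 mm. A picture is of the moment at which its call begins: read the wrist's pose just before it. camera_model takes no time and is no camera call.
- ctrl.close_job(): hands the job in, once; it reports no verdict.
The state is a dict: "time": time; "joint_positions": joint angles; "qd": joint speeds; "joint_torque": joint torques, N m; "position": TCP position; "tool_rot": TCP orientation; "ft_force": force on the tool from outside, world axes, zero at the start; "torque": the same for the moment, N m; "grip_width": opening from 0.0 (shut) to 1.0 (fully open).
Only numpy, scipy, OpenCV 4.12 (cv2) and the standard library are available. Lean on these libraries where they do the work, as an engineer would, in place of code of your own. Each camera call takes 0.05 s, during which the arm holds its last target.

## Working session

There is one attempt and no reset: what is moved stays moved. The work goes in short steps, Python scripts to look and compute and a shell command to move; the robot and the scene stay as the last step left them, time stands still between calls to the robot, and variables do not carry over. Pictures are saved under pics/ and viewed, and the job is handed in when it is done.

```bash
mkdir -p pics
python3 - <<'E'
from bench import ctrl
import cv2,numpy as np
s=ctrl.get_state(); print({k:np.round(v,3).tolist() for k,v in s.items()})
for n in ("top","side"):
    im=ctrl.get_image(n); cv2.imwrite(f"pics/{n}0.png",im[:,:,::-1])
    m=ctrl.camera_model(n); print(n,{k:np.round(v,4).tolist() if k in("mtx","extrinsics") else v for k,v in m.items()})
    np.save(f"{n}0.npy",im)
E
```

```text
{'time': 0.0, 'joint_positions': [-1.15, 0.322, -0.07, 1.452, 0.023, 1.371, -0.057], 'qd': [-0.0, 0.0, -0.0, -0.001, -0.001, -0.001, 0.0], 'joint_torque': [-0.0, -49.129, -0.404, -31.252, -0.064, 0.044, 0.0], 'position': [0.257, 0.596, 0.221], 'tool_rot': [0.318, 1.547, -0.321], 'ft_force': [0.742, -0.061, 1.7], 'torque': [-0.01, -0.032, -0.017], 'grip_width': 1.001}
top {'mtx': [[474.1521, 0.0, 319.6017], [0.0, 474.1521, 196.8354], [0.0, 0.0, 1.0]], 'extrinsics': [[-0.0086, -1.0, 0.0046, -0.0041], [0.9994, -0.0084, 0.0339, -0.5239], [-0.0339, 0.0049, 0.9994, -0.9476], [0.0, 0.0, 0.0, 1.0]]}
side {'mtx': [[372.1124, 0.0, 317.4881], [0.0, 372.1124, 201.7209], [0.0, 0.0, 1.0]], 'extrinsics': [[0.9941, -0.1088, 0.0008, -0.5491], [0.076, 0.699, 0.711, -0.1183], [-0.0779, -0.7068, 0.7032, -0.7611], [0.0, 0.0, 0.0, 1.0]]}
```

View pics/top0.png

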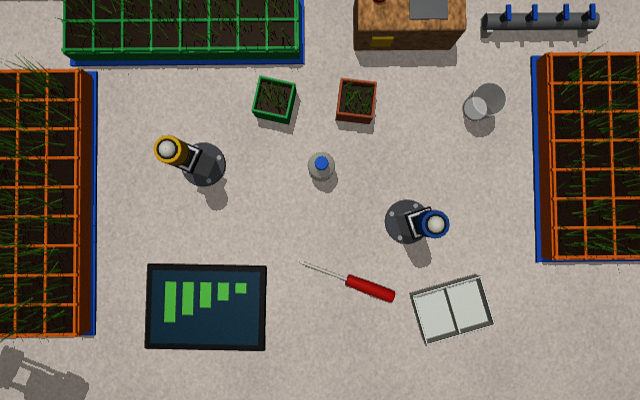

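View pics/side0.png

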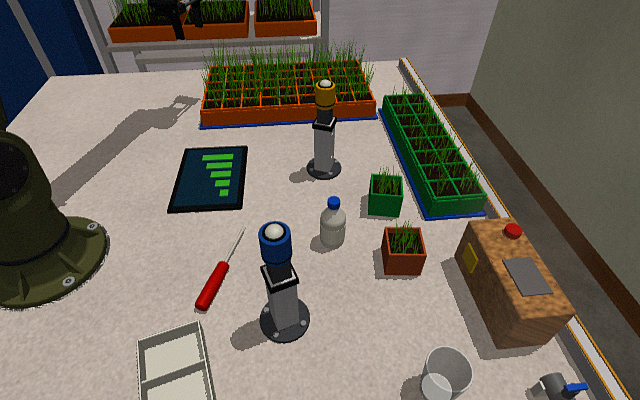

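The top view shows the blue head at about (435,224) with its dome at (436,224), and the yellow head at (168,149). The side view shows the blue dome at (274,231) and the yellow dome at (325,84). Next I triangulate both.

```bash
cat > h.py <<'E'
from bench import ctrl
import cv2,numpy as np
def ray(n,uv):
    m=ctrl.camera_model(n);K=np.array(m["mtx"]);E=np.array(m["extrinsics"])
    d=np.linalg.inv(K)@[uv[0],uv[1],1]; d=d*[1,-1,-1]
    R=E[:3,:3];return -R.T@E[:3,3],R.T@d/np.linalg.norm(d)
def tri(a,b):
    A=np.zeros((3,3));y=np.zeros(3)
    for o,d in(a,b):
        P=np.eye(3)-np.outer(d,d);A+=P;y+=P@o
    x=np.linalg.solve(A,y);return x,[np.linalg.norm(np.cross(x-o,d)) for o,d in(a,b)]
def dome(im,c,r=16):
    h=cv2.cvtColor(im,cv2.COLOR_RGB2HSV);m=((h[...,1]<60)&(h[...,2]>150)).astype(np.uint8)
    k=np.zeros_like(m);cv2.circle(k,c,r,1,-1);m&=k
    n,l,s,ce=cv2.connectedComponentsWithStats(m);i=1+np.argmax(s[1:,4]);return ce[i],s[i]
E
python3 - <<'E'
from h import *
for nm,ct,cs in(("blue",(436,224),(274,231)),("yellow",(168,149),(325,84))):
    t,st=dome(np.load("top0.npy"),ct,13);s,ss=dome(np.load("side0.npy"),cs,13 if nm=="blue" else 9)
    print(nm,t,st,s,ss,tri(ray("top",t),ray("side",s)))
E
python3 - <<'E'
import cv2
a=cv2.imread("pics/top0.png")[180:270,370:470];b=cv2.imread("pics/side0.png")[210:350,230:330]
a=cv2.resize(a,(400,360));b=cv2.resize(b,(400,560));import numpy as np
c=np.zeros((560,800,3),np.uint8);c[:360,:400]=a;c[:,400:]=b;cv2.imwrite("pics/c0.png",c)
E
```

```text
blue [435.89570552 223.33742331] [429 217  15  14 163] [273.82914573 230.63316583] [265 224  18  14 199] (array([ 0.47371551, -0.18420726,  0.24251231]), [np.float64(0.00036849500236052013), np.float64(0.00036849500236045947)])
yellow [165.48322148 147.61073826] [159 141  14  14 149] [325.26415094  82.58490566] [320  80  11   6  53] (array([0.59387142, 0.22851598, 0.23880374]), [np.float64(0.00018558587867875413), np.float64(0.00018558587867851327)])
```

View pics/c0.png

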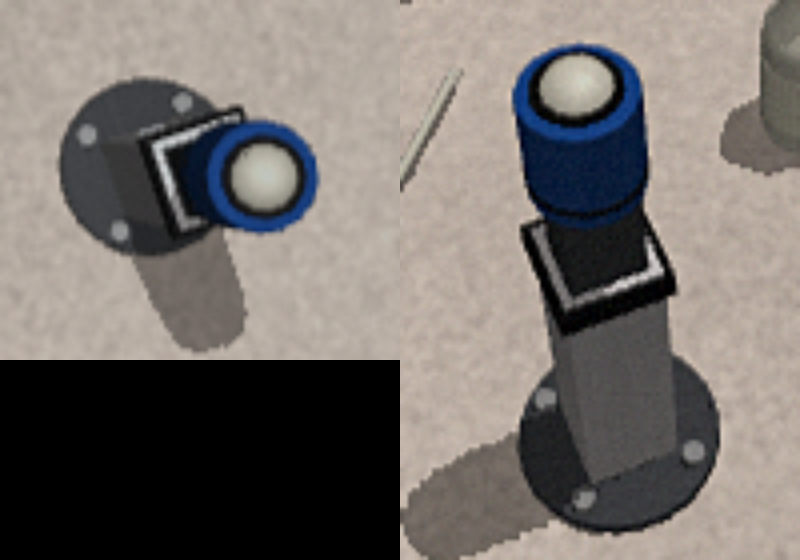

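The crops show the blue post clearly, with nothing near the head. The dome is at (0.474, -0.184, 0.2425), so the tube is already drawn about 33 mm.

```bash
python3 - <<'E'
from h import *
from scipy.spatial.transform import Rotation as R
s=ctrl.get_state();r=R.from_rotvec(s["tool_rot"]).as_matrix();print(r.round(3))
p=s["position"]
for w in([.257,.596,.33],[.45,.25,.33],[.474,-.184,.33],[.474,-.184,.195]):
    w=np.array(w);print((r.T@(w-p)/.3).round(3));p=w
E
python3 -m jog '[{"rot":[0,0,0],"travel":[-0.12,0,0],"jaw":-1},{"rot":[0,0,0],"travel":[-0.12,0,0],"jaw":-1},{"rot":[0,0,0],"travel":[-0.12,0,0],"jaw":-1},{"rot":[0,0,0],"travel":[0,0,0],"jaw":-1}]' 30
```

```text
[[-0.001  0.396  0.918]
 [-0.002  0.918 -0.396]
 [-1.    -0.002  0.   ]]
[-0.361 -0.002  0.001]
[ 1.000e-03 -8.050e-01  1.047e+00]
[ 0.002 -1.297  0.646]
[ 0.45   0.001 -0.   ]
time: 0.5
position: [0.2579, 0.5988, 0.3365]
tool_rot: [0.326, 1.546, -0.312]
ft_force: [0.4, 0.3, -0.1]
grip_width: 1.003
```

```bash
python3 -m jog '[{"rot":[0,0,0],"travel":[0,-0.09,0.116],"jaw":-1},{"rot":[0,0,0],"travel":[0,-0.09,0.116],"jaw":-1},{"rot":[0,0,0],"travel":[0,-0.09,0.116],"jaw":-1},{"rot":[0,0,0],"travel":[0,-0.09,0.116],"jaw":-1},{"rot":[0,0,0],"travel":[0,-0.09,0.116],"jaw":-1},{"rot":[0,0,0],"travel":[0,-0.09,0.116],"jaw":-1},{"rot":[0,0,0],"travel":[0,-0.09,0.116],"jaw":-1},{"rot":[0,0,0],"travel":[0,-0.09,0.116],"jaw":-1}]'
python3 -m jog '[{"rot":[0,0,0],"travel":[0,-0.13,0.07],"jaw":-1},{"rot":[0,0,0],"travel":[0,-0.13,0.07],"jaw":-1},{"rot":[0,0,0],"travel":[0,-0.13,0.07],"jaw":-1},{"rot":[0,0,0],"travel":[0,-0.13,0.07],"jaw":-1},{"rot":[0,0,0],"travel":[0,-0.13,0.07],"jaw":-1},{"rot":[0,0,0],"travel":[0,-0.13,0.07],"jaw":-1},{"rot":[0,0,0],"travel":[0,-0.13,0.07],"jaw":-1},{"rot":[0,0,0],"travel":[0,-0.13,0.07],"jaw":-1}]'
cat > g.py <<'E'
from h import *
from scipy.spatial.transform import Rotation as R
import sys
s=ctrl.get_state();r=R.from_rotvec(s["tool_rot"]).as_matrix();print(r.round(3).tolist(),s["joint_positions"].round(2) if hasattr(s["joint_positions"],"round") else s["joint_positions"])
w=np.array([float(a) for a in sys.argv[1:4]]);print(s["position"],(r.T@(w-s["position"])/.3).round(3))
print("tilt fix (5deg, tool axes)",(np.degrees(r.T@np.cross(r[:,0],[0,0,-1]))/5).round(2))
E
python3 g.py .474 -.184 .33
```

```text
time: 1.3
position: [0.4277, 0.2865, 0.3297]
tool_rot: [0.319, 1.548, -0.32]
ft_force: [0.8, 0.4, -0.6]
grip_width: 1.001
time: 2.1
position: [0.4577, -0.0664, 0.3298]
tool_rot: [0.319, 1.548, -0.319]
ft_force: [1.5, 0.2, 0.2]
grip_width: 1.0
[[-0.001, 0.396, 0.918], [0.0, 0.918, -0.396], [-1.0, 0.0, -0.001]] [-0.52 -0.16  0.54  1.73  0.08  1.55  1.18]
[ 0.45772109 -0.06637708  0.32983572] [-0.001 -0.339  0.205]
tilt fix (5deg, tool axes) [ 0.   -0.01 -0.  ]
```

```bash
python3 -m jog '[{"rot":[0,0,0],"travel":[0,-0.1,0.06],"jaw":-1},{"rot":[0,0,0],"travel":[0,-0.1,0.06],"jaw":-1},{"rot":[0,0,0],"travel":[0,-0.09,0.06],"jaw":-1},{"rot":[0,0,0],"travel":[0,0,0],"jaw":-1},{"rot":[0,0,0],"travel":[0,0,0],"jaw":-1}]'
python3 g.py .474 -.184 .33
python3 - <<'E'
from h import *
cv2.imwrite("pics/t1.png",ctrl.get_image("top")[:,:,::-1]);s=ctrl.get_state()
im=ctrl.get_image("wrist");np.save("w1.npy",im);cv2.imwrite("pics/w1.png",im[:,:,::-1]);print(ctrl.camera_model("wrist"))
E
```

```text
time: 2.6
position: [0.473, -0.1661, 0.3298]
tool_rot: [0.321, 1.548, -0.32]
ft_force: [0.1, 0.9, -0.6]
grip_width: 0.997
[[-0.001, 0.397, 0.918], [0.0, 0.918, -0.397], [-1.0, -0.0, -0.001]] [-0.44 -0.06  0.7   1.65  0.04  1.54  1.42]
[ 0.47300211 -0.16609442  0.32976045] [-0.001 -0.053  0.027]
tilt fix (5deg, tool axes) [ 0.   -0.02  0.  ]
{'mtx': array([[360.1990733 ,   0.        , 318.82394262],
       [  0.        , 360.1990733 , 196.86016152],
       [  0.        ,   0.        ,   1.        ]]), 'hand_eye': array([[-2.35600177e-04,  2.46945113e-01, -9.69029440e-01,
        -1.63920748e-01],
       [ 9.99999935e-01, -2.07826886e-04, -2.96092135e-04,
         4.19991850e-04],
       [-2.74508877e-04, -9.69029446e-01, -2.46945048e-01,
        -6.70848605e-02],
       [ 0.00000000e+00,  0.00000000e+00,  0.00000000e+00,
         1.00000000e+00]])}
```

View pics/w1.png

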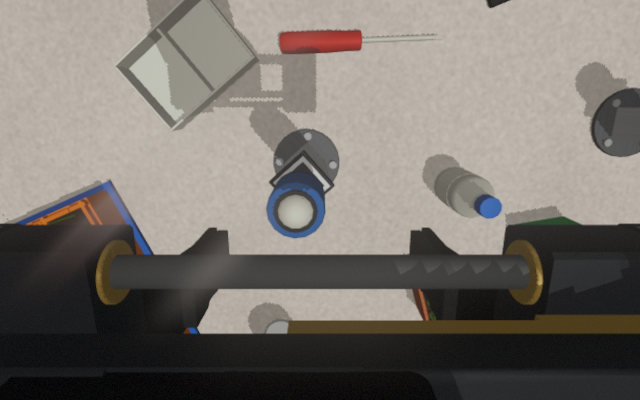

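View pics/t1.png

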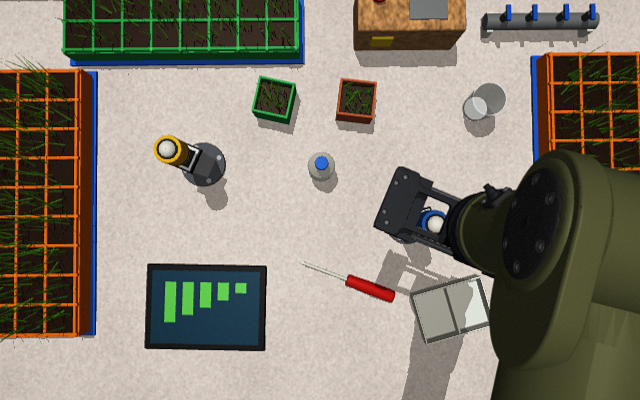

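The wrist view shows the blue dome at about (296,211), between and ahead of the jaws. The top view shows the gripper over the blue head. I cross-check the head's position with a wrist ray.

```bash
cat > wr.py <<'E'
from h import *
from scipy.spatial.transform import Rotation as R
def wray(uv,s):
    m=ctrl.camera_model("wrist");d=np.linalg.inv(m["mtx"])@[uv[0],uv[1],1]*np.array([1,-1,-1])
    H=m["hand_eye"];r=R.from_rotvec(s["tool_rot"]).as_matrix()
    return r@H[:3,3]+s["position"], r@(H[:3,:3]@d)
E
python3 - <<'E'
from wr import *
s=ctrl.get_state();c,st=dome(np.load("w1.npy"),(296,211),20);o,d=wray(c,s)
p=o+d*(.2425-o[2])/d[2];print(c,st,s["position"],p)
E
python3 g.py .474 -.184 .195
```

```text
[295.4375 212.0525] [279 197  33  31 800] [ 0.47340993 -0.16447168  0.32999731] [ 0.47454513 -0.18291038  0.2425    ]
[[-0.001, 0.394, 0.919], [0.001, 0.919, -0.394], [-1.0, 0.0, -0.001]] [-0.44 -0.06  0.7   1.65  0.04  1.54  1.42]
[ 0.47340993 -0.16447168  0.32999731] [ 0.45  -0.059  0.028]
tilt fix (5deg, tool axes) [ 0.   -0.01 -0.  ]
```

```bash
python3 -m jog '[{"rot":[0,0,0],"travel":[0,-0.06,0.028],"jaw":-1},{"rot":[0,0,0],"travel":[0,0,0],"jaw":-1},{"rot":[0,0,0],"travel":[0.1,0,0],"jaw":-1},{"rot":[0,0,0],"travel":[0.1,0,0],"jaw":-1},{"rot":[0,0,0],"travel":[0.1,0,0],"jaw":-1},{"rot":[0,0,0],"travel":[0.08,0,0],"jaw":-1},{"rot":[0,0,0],"travel":[0.07,0,0],"jaw":-1},{"rot":[0,0,0],"travel":[0,0,0],"jaw":-1}]'
python3 g.py .474 -.184 .195
```

```text
time: 3.5
position: [0.4722, -0.1833, 0.1928]
tool_rot: [0.318, 1.553, -0.318]
ft_force: [-0.1, -0.3, 0.4]
grip_width: 0.999
[[-0.006, 0.394, 0.919], [0.002, 0.919, -0.394], [-1.0, -0.001, -0.006]] [-0.41  0.03  0.74  1.86 -0.02  1.27  1.51]
[ 0.47217599 -0.18333688  0.19279591] [-0.007  0.     0.006]
tilt fix (5deg, tool axes) [ 0.   -0.07  0.01]
```

```bash
python3 -m jog '[{"rot":[0,0,0],"travel":[0,0,0.006],"jaw":-1},{"rot":[0,0,0],"travel":[0,0,0],"jaw":0},{"rot":[0,0,0],"travel":[0,0,0],"jaw":1},{"rot":[0,0,0],"travel":[0,0,0],"jaw":1},{"rot":[0,0,0],"travel":[0,0,0],"jaw":1},{"rot":[0,0,0],"travel":[0,0,0],"jaw":1},{"rot":[0,0,0],"travel":[0,0,0],"jaw":1}]' 35
python3 - <<'E'
from h import *
im=ctrl.get_image("side");np.save("s2.npy",im);cv2.imwrite("pics/s2.png",im[:,:,::-1])
E
python3 g.py .474 -.184 .195
```

```text
time: 4.2
position: [0.4757, -0.1864, 0.1956]
tool_rot: [0.319, 1.547, -0.319]
ft_force: [-0.6, -0.1, -0.9]
grip_width: 0.544
[[0.001, 0.395, 0.919], [0.002, 0.919, -0.395], [-1.0, 0.002, 0.0]] [-0.4   0.03  0.75  1.85 -0.02  1.27  1.51]
[ 0.47627623 -0.18517491  0.19560713] [ 0.002  0.001 -0.009]
tilt fix (5deg, tool axes) [ 0.    0.   -0.03]
```

View pics/s2.png

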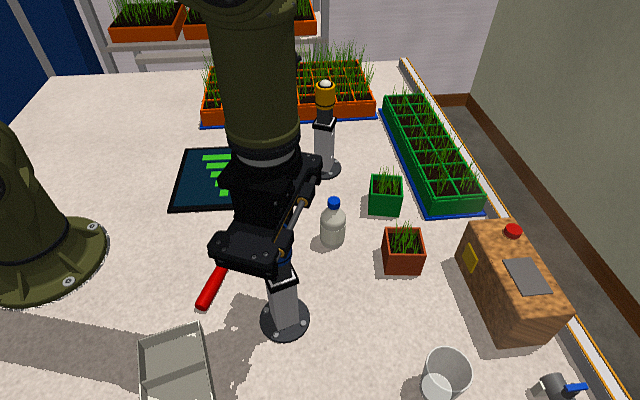

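The gripper is closed on the head, which is hidden behind it, and it doesn't touch the outer tube. I pull up gently and watch the force.

```bash
python3 -m jog '[{"rot":[0,0,0],"travel":[0,0,0],"jaw":1},{"rot":[0,0,0],"travel":[-0.02,0,0],"jaw":1},{"rot":[0,0,0],"travel":[-0.02,0,0],"jaw":1}]'
python3 -m jog '[{"rot":[0,0,0],"travel":[-0.02,0,0],"jaw":1},{"rot":[0,0,0],"travel":[-0.02,0,0],"jaw":1}]'
python3 g.py .474 -.184 .195
```

```text
time: 4.55
position: [0.4761, -0.1853, 0.206]
tool_rot: [0.319, 1.547, -0.318]
ft_force: [6.2, 1.4, -12.2]
grip_width: 0.497
time: 4.75
position: [0.4762, -0.1853, 0.218]
tool_rot: [0.319, 1.547, -0.318]
ft_force: [5.8, 1.1, -11.5]
grip_width: 0.499
[[0.0, 0.395, 0.919], [0.001, 0.919, -0.395], [-1.0, 0.001, -0.0]] [-0.41  0.01  0.74  1.82 -0.01  1.31  1.5 ]
[ 0.4761583  -0.18527748  0.21801005] [ 0.077  0.001 -0.008]
tilt fix (5deg, tool axes) [ 0.   -0.   -0.01]
```

```bash
python3 -m jog '[{"rot":[0,0,0],"travel":[-0.01,0,-0.004],"jaw":1},{"rot":[0,0,0],"travel":[-0.01,0,0],"jaw":1}]'
python3 -m jog '[{"rot":[0,0,0],"travel":[-0.005,0,0],"jaw":1},{"rot":[0,0,0],"travel":[-0.005,0,0],"jaw":1}]'
python3 -m jog '[{"rot":[0,0,0],"travel":[-0.005,0,0],"jaw":1},{"rot":[0,0,0],"travel":[-0.005,0,0],"jaw":1}]'
```

```text
time: 4.95
position: [0.4762, -0.1852, 0.2245]
tool_rot: [0.319, 1.544, -0.318]
ft_force: [9.4, 0.8, -11.3]
grip_width: 0.496
time: 5.15
position: [0.4762, -0.1853, 0.2274]
tool_rot: [0.319, 1.544, -0.318]
ft_force: [8.5, -0.3, -11.3]
grip_width: 0.501
time: 5.35
position: [0.4762, -0.1853, 0.2308]
tool_rot: [0.319, 1.544, -0.318]
ft_force: [7.7, 0.6, -8.2]
grip_width: 0.499
```

```bash
python3 -m jog '[{"rot":[0,0,0],"travel":[-0.004,0,0.008],"jaw":1},{"rot":[0,0,0],"travel":[-0.004,0,0],"jaw":1}]'
python3 -m jog '[{"rot":[0,0,0],"travel":[-0.004,0,0],"jaw":1},{"rot":[0,0,0],"travel":[0,0,0],"jaw":1}]'
python3 - <<'E'
from h import *
for n in("side","wrist"):
  im=ctrl.get_image(n);cv2.imwrite(f"pics/{n}3.png",im[:,:,::-1])
  if n=="side": cv2.imwrite(f"pics/s3c.png",cv2.resize(im[200:360,200:360,::-1],(560,560)))
E
```

```text
time: 5.55
position: [0.4762, -0.1853, 0.2325]
tool_rot: [0.32, 1.55, -0.317]
ft_force: [0.7, 5.3, -8.5]
grip_width: 0.501
time: 5.75
position: [0.4762, -0.1853, 0.2343]
tool_rot: [0.32, 1.55, -0.317]
ft_force: [0.3, 5.6, -7.3]
grip_width: 0.496
```

View pics/s3c.png

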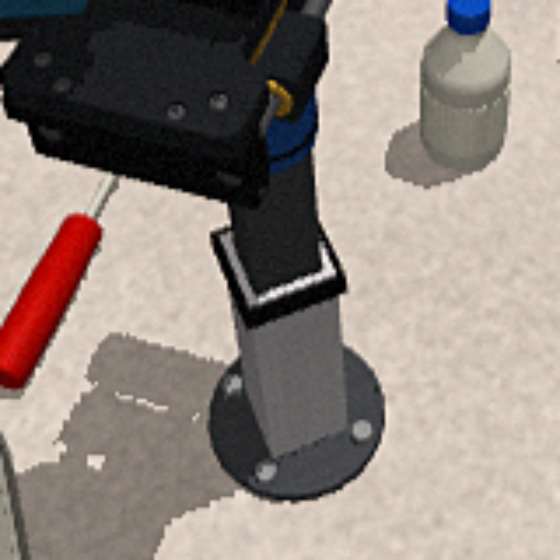

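View pics/wrist3.png

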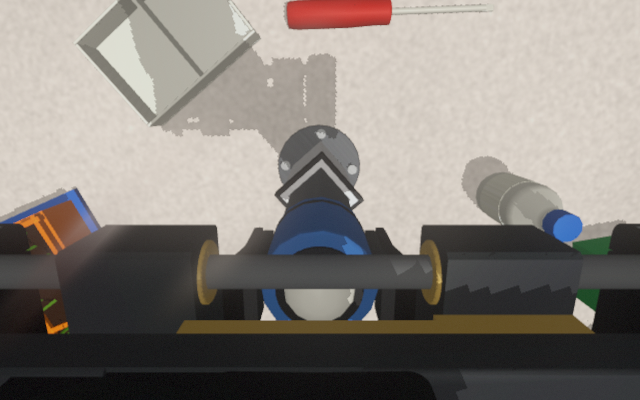

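The tube has risen about 39 mm, and its hole side faces away from every camera. The force is still only friction, so I continue in small steps until the stop is felt.

```bash
for i in 1 2 ; do python3 -m jog '[{"rot":[0,0,0],"travel":[-0.004,0,0],"jaw":1},{"rot":[0,0,0],"travel":[0,0,0],"jaw":1}]'; done
```

```text
time: 6.05
position: [0.4762, -0.1853, 0.2353]
tool_rot: [0.32, 1.55, -0.317]
ft_force: [1.3, 6.3, -8.4]
grip_width: 0.496
time: 6.25
position: [0.4761, -0.1853, 0.2355]
tool_rot: [0.319, 1.55, -0.318]
ft_force: [1.9, 4.6, -13.9]
grip_width: 0.497
```

```bash
python3 -m jog '[{"rot":[0,0,0],"travel":[-0.004,0,0],"jaw":1},{"rot":[0,0,0],"travel":[0,0,0],"jaw":1}]'
```

```text
time: 6.45
position: [0.4761, -0.1853, 0.2357]
tool_rot: [0.319, 1.55, -0.318]
ft_force: [5.4, 4.3, -19.9]
grip_width: 0.499
```

The tube has stalled at TCP z = 0.2357 while the force climbs to 20 N, which is the firm stop. I back off 3 mm to centre the button, release, and check the height.

```bash
python3 -m jog '[{"rot":[0,0,0],"travel":[0.007,0,0],"jaw":1},{"rot":[0,0,0],"travel":[0.007,0,0],"jaw":1},{"rot":[0,0,0],"travel":[0.004,0,0],"jaw":1},{"rot":[0,0,0],"travel":[0,0,0],"jaw":1}]'
```

```text
time: 6.85
position: [0.4762, -0.1853, 0.2337]
tool_rot: [0.32, 1.55, -0.317]
ft_force: [-2.2, 6.6, -0.7]
grip_width: 0.502
```

```bash
python3 -m jog '[{"rot":[0,0,0],"travel":[0.006,0,0],"jaw":1},{"rot":[0,0,0],"travel":[0.006,0,0],"jaw":1},{"rot":[0,0,0],"travel":[0,0,0],"jaw":1}]'
python3 -m jog '[{"rot":[0,0,0],"travel":[0.006,0,0],"jaw":1},{"rot":[0,0,0],"travel":[0,0,0],"jaw":1}]'
python3 -m jog '[{"rot":[0,0,0],"travel":[0.005,0,0],"jaw":1},{"rot":[0,0,0],"travel":[0,0,0],"jaw":1}]'
```

```text
time: 7.15
position: [0.4762, -0.1853, 0.2302]
tool_rot: [0.32, 1.549, -0.316]
ft_force: [-2.4, 7.1, 0.5]
grip_width: 0.497
time: 7.35
position: [0.4762, -0.1853, 0.2289]
tool_rot: [0.32, 1.549, -0.316]
ft_force: [-3.9, 7.3, 3.3]
grip_width: 0.497
time: 7.55
position: [0.4763, -0.1853, 0.2288]
tool_rot: [0.321, 1.549, -0.316]
ft_force: [-7.2, 8.8, 11.8]
grip_width: 0.501
```

The tube stops in both directions, 6.8 mm apart (0.2288 to 0.2357), so it is locked. I re-centre it and release.

```bash
python3 -m jog '[{"rot":[0,0,0],"travel":[-0.008,0,0],"jaw":1},{"rot":[0,0,0],"travel":[-0.008,0,0],"jaw":1},{"rot":[0,0,0],"travel":[-0.004,0,0],"jaw":1},{"rot":[0,0,0],"travel":[0,0,0],"jaw":1}]'
```

```text
time: 7.95
position: [0.4762, -0.1853, 0.2318]
tool_rot: [0.32, 1.55, -0.317]
ft_force: [0.4, 6.6, -6.2]
grip_width: 0.5
```

```bash
python3 -m jog '[{"rot":[0,0,0],"travel":[0,0,0],"jaw":0.6},{"rot":[0,0,0],"travel":[0,0,0],"jaw":-1},{"rot":[0,0,0],"travel":[0,0,0],"jaw":-1},{"rot":[0,0,0],"travel":[0,0,0],"jaw":-1},{"rot":[0,0,0],"travel":[0,0,0],"jaw":-1},{"rot":[0,0,0],"travel":[0,0,0],"jaw":-1}]'
python3 -m jog '[{"rot":[0,0,0],"travel":[-0.06,0,0],"jaw":-1},{"rot":[0,0,0],"travel":[-0.1,0,0],"jaw":-1},{"rot":[0,0,0],"travel":[-0.1,0,0],"jaw":-1},{"rot":[0,0,0],"travel":[-0.1,0,0],"jaw":-1},{"rot":[0,0,0],"travel":[0,0.12,0],"jaw":-1},{"rot":[0,0,0],"travel":[0,0.12,0],"jaw":-1},{"rot":[0,0,0],"travel":[0,0.12,0],"jaw":-1},{"rot":[0,0,0],"travel":[0,0,0],"jaw":-1}]'
python3 - <<'E'
from h import *
for n in("side","top"):
  im=ctrl.get_image(n);np.save(f"{n}4.npy",im);cv2.imwrite(f"pics/{n}4.png",im[:,:,::-1])
print(ctrl.get_state()["position"])
E
```

```text
time: 8.55
position: [0.4769, -0.1874, 0.2328]
tool_rot: [0.319, 1.546, -0.32]
ft_force: [-0.6, 0.4, -0.2]
grip_width: 0.867
time: 9.35
position: [0.5213, -0.0813, 0.3398]
tool_rot: [0.313, 1.549, -0.311]
ft_force: [0.0, 0.4, -0.7]
grip_width: 0.996
[ 0.51969403 -0.08723826  0.3402792 ]
```

View pics/side4.png

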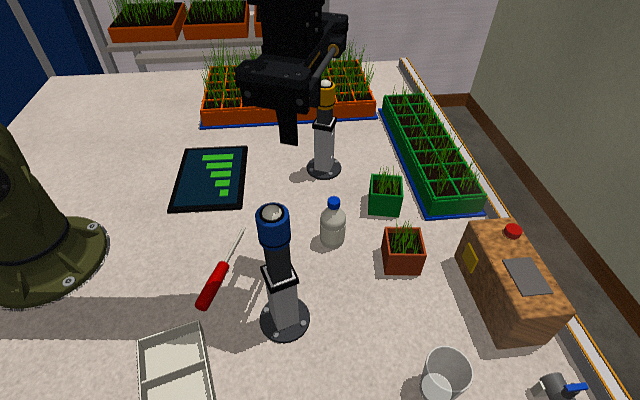

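View pics/top4.png

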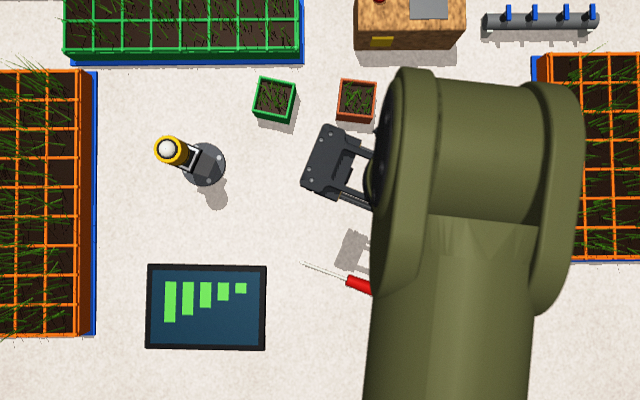

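The side view shows the blue head standing free and higher, with its dome at about (272,213). The gripper is clear of both posts. The yellow head is unchanged, at (325,83) in the side view and (167,149) in the top view.

Run:
```python
from h import *
for f,cs in(("side0",(274,231)),("side4",(272,213))):
    c,st=dome(np.load(f+".npy"),cs,13);o,d=ray("side",c)
    # closest point on the vertical axis at the head's x,y
    w=np.array([.475,-.1845]);t=d[:2]@(w-o[:2])/(d[:2]@d[:2]);print(f,c,o+t*d)
for f in("top0","top4"): print(f,dome(np.load(f+".npy"),(167,149),13)[0])
for f in("side0","side4"): print(f,dome(np.load(f+".npy"),(325,84),9)[0])
s=ctrl.get_state();print(s["time"],s["ft_force"])
```

```text
side0 [273.82914573 230.63316583] [ 0.47337357 -0.18460911  0.24296925]
side4 [276.35185185 214.35185185] [ 0.47909299 -0.18429648  0.2736071 ]
top0 [165.48322148 147.61073826]
top4 [166.34825871 148.10945274]
side0 [325.26415094  82.58490566]
side4 [325.36538462  82.57692308]
9.45 [ 0.40492057 -0.57818493  0.18448331]
```

The dome mask in the last side image looks partly shadowed, so I repeat the rise measurement with the blue outline.

Run:
```python
from h import *
for f in("side0","side4"):
    im=np.load(f+".npy");h=cv2.cvtColor(im,cv2.COLOR_RGB2HSV)
    m=((h[...,0]>100)&(h[...,0]<125)&(h[...,1]>120)&(h[...,2]>35)).astype(np.uint8);m[:195]=0;m[290:]=0;m[:,:240]=0;m[:,305:]=0
    y,x=np.nonzero(m);print(f,x.min(),x.max(),y.min(),y.max(),len(x))
    u=(x.min()+x.max())/2
    w=np.array([.475,-.1845])
    for v in(y.min(),y.max()):
        o,d=ray("side",(u,v));t=d[:2]@(w-o[:2])/(d[:2]@d[:2]);print((o+t*d).round(4))
a=[cv2.resize(np.load(f+".npy")[190:350,220:330,::-1],(385,560)) for f in("side0","side4")];cv2.imwrite("pics/cmp.png",np.hstack(a))
```

```text
side0 258 291 221 267 836
[ 0.4758 -0.1845  0.2616]
[ 0.4678 -0.1851  0.1619]
side4 255 290 203 251 949
[ 0.4759 -0.1844  0.2946]
[ 0.468  -0.1851  0.2003]
```

View pics/cmp.png

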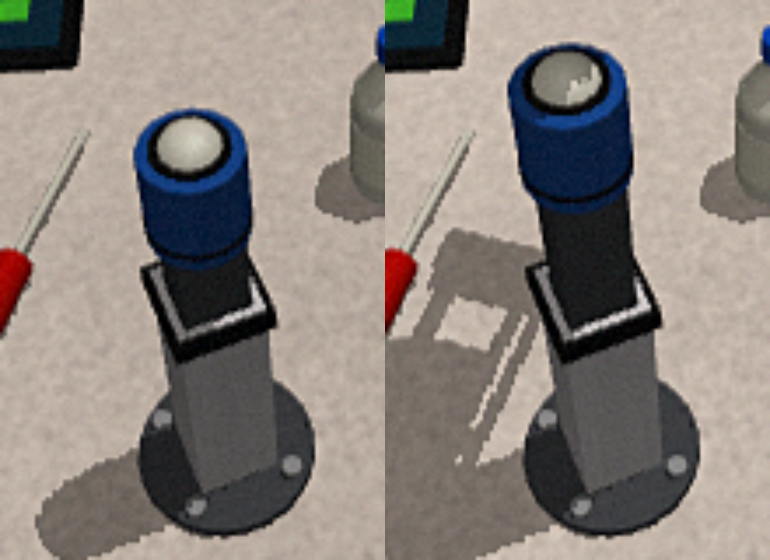

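```bash
python3 -c "
from bench import ctrl
print(ctrl.close_job())"
```

```text
the job is handed in; nothing more can be done
None
```

I gripped the blue head, drew its tube up about 36 mm, released it and moved the gripper clear. I then handed the job in at about 9.5 s. I never saw the red button itself, because no camera view showed the side with the holes.

**Lock:** I judged it locked by feel.
- **Pulling up:** the tube stalled at TCP z = 0.2357 m as the force rose to 20 N.
- **Pushing down:** it stalled again at 0.2288 m at 12 N. That is 6.8 mm of play against the 6 mm expected.
- **Friction:** the pull also eased from about 11 N to 8 N near the upper hole, as I'd expect when the button pops out.

I let go near the middle of that play.

**Height afterwards:**
- **Blue outline:** its edges in the side view rose 33 mm (top) and 38 mm (bottom). This agrees with the 36 mm gripper travel and puts the tube near 0.070 m.
- **Dome:** the dome-only measurement disagreed, at 31 mm. The arm's shadow fell across the dome in that picture, so I discounted it.

**Yellow post and contact:** the yellow head stayed within about 1 pixel in both views. The gripper was clear of everything, with wrist forces within noise (under 1 N).

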